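Reset the tripped alarm box with its key

ROBOT

A 6-joint arm with a two-finger parallel gripper is mounted at the origin on the work surface. World frame = base frame: x ahead of the robot, y to its left, z up, the work surface at z = 0. Lengths are in m, angles in degrees, forces in N, time in s.
With the tool pointing down it reaches from about 0.35 to 0.875 m from the base axis. Payload 4.2 kg.
Tool frame: the origin (TCP) lies midway between the tips of the shut fingers; the grasp point (between the pads) lies 19 mm behind it; z points along the fingers, y is the line along which they close (so a half turn about z gives the same grasp; the last joint's range is limited). The gripper opens to 87 mm and grips with 3 to 60 N. Pads are 19 mm wide; open, the fingers measure 117 mm over their backs; the gripper's body (75 mm by 190 mm) begins 51 mm behind the grasp point.
Start: joints at [83.4, 22.042, 0.453, 0, -68.411, -14.817], TCP at [0.228, 0.582, 0.223] pointing down, gripper open.
Joint ranges: [-179.83, 179.83], [-69.29, 118.12], [-61.27, 80.66], [-181.25, 117.63], [-171.15, -9.14], [-177.46, 177.46]. Speed limits (degrees/s): [159.86, 159.86, 180, 180, 180, 180].

INTERFACE

Orientations are given as a 3x3 rotation matrix whose columns are the frame's x, y, z axes.
In Python, from station import * gives the robot as it stands. The module is installed in compiled form; this text tells all that it offers.
- The arm moves only by the tool servo_tool, never from a script. Its argument "deltas" is a list of rows, each an object of numbers: "tx", "ty", "tz": the shift along the tool's x, y, z in mm; "ax", "ay", "az": the turn, a rotation vector about the tool's x, y, z in rad; "claw": the finger opening in mm, from 0 to 87. In form: [{"tx": .., "ty": .., "tz": .., "ax": .., "ay": .., "az": .., "claw": ..}, ...]. A call has 1 to 12 rows; each row is the pose to reach, as a shift and turn from the pose commanded when the call began, along the tool's axes at that moment; what a row does not reach only later rows make up. A row lasts 1/12 s, in which the tool goes at most 41.7 mm and 7.16 degrees, less where a joint would pass 70% of its speed; a pose out of reach is approached as far as the arm can. A call with a gripper value outside its range is refused whole. The fingers move at their own pace and stop on an object; the grip force is fixed at half the most. Time passes only in rows, so rows that repeat a pose let the fingers close. It gives the time, the measured TCP pose, the force, the opening and the grip force at its end, in the units of the state.
- sense(): the state, without advancing time (a new reading comes with each control period).
- capture(name): name is "scene" or "top" or "wrist"; returns the picture (480x640x3 uint8, blue, green, red); there is no depth.
- calibration(name): a dict with "fx", "fy", "cx", "cy" (pixels), "cam_to_world" (4x4, takes a point from camera to world coordinates); the wrist camera has in their place "hand_eye" (4x4, takes a point from camera to tool coordinates, whose origin is the TCP and whose axes are the flange's). Camera axes: x right, y down, z forward; pixel columns grow to the right and rows downward; lengths in m; the calibration is good to about 2 mm. A picture is of the moment at which its call begins: read the wrist's pose just before it. calibration takes no time and is no camera call.
- finish_job(): hands the job in; it is judged then, once.
Trained networks look in the newest picture that a camera, given by its name, has taken for a name from the list of things; names that differ only in an ending like _2 or _b are one class to them, and where a whole thing is asked for, a point or a joint stands for the part that bears it (a point fixed in the world has none). Each returns a list of dicts, best first, with "confidence" (0 to 1); they miss things now and then, are a little off and sometimes report something else, mostly with a low value. They report only what shows in the picture. A call takes as long as a camera call. They do not tell look-alikes from the thing itself.
- recognise(label, camera): "xyz" ([x, y, z] in m, in the coordinates of the camera as it stood for that picture, good to about 4 mm: the middle of the surface that is visible of it).
- trace(label, camera): "mask" (480x640 bool, what is visible of it).
The state is a dict: "time_s": time; "joints": joint angles; "joint_velocities": joint speeds; "effort": joint torques, N m; "tcp_pos": TCP position; "ee_rot": TCP orientation; "wrist_force": force on the tool from outside, world axes, zero at the start; "moment": the same for the moment, N m; "gripper_width": opening from 0.0 (shut) to 1.0 (fully open); "gripper_force": force on a finger pad.
Only numpy, scipy, OpenCV 4.12 (cv2) and the standard library are available. Lean on these libraries where they do the work, as an engineer would, in place of code of your own. Each camera call takes 0.05 s, during which the arm holds its last target. There are 200 camera calls.

TASK

The lab alarm box with the red lens has tripped. Turn the key in its lock clockwise as far as it goes, turn it back to the position where it comes out, then pull it out and set it down in the orange tray, without letting it drop from a height. Leave the key of the box with the green lens alone.

Things in the scene. Friction and masses are not known exactly. Their poses are not given: they have to be found in the camera images.
- red_key: Key upright in the lock of the white box with the red lens. Origin on the lock axis, under the steel collar (28 wide, 4 thick), on the lock face 71 mm above the bench; z up. Blue grip 32 mm wide along x, 12 thick along y, 4 to 38 mm above the origin. Below: round-ended stem 9 mm across, 21 long, lug to 14 mm towards -x, its top 9 mm down. 45 g; 2 mm side, 3 mm lift play.
- red_lock (a joint): Cylinder turned by that key: 0 = release position, as at the start; grows clockwise seen from above to a stop at 1.22 rad (70 deg). Stays where left (friction 0.03 N m); lags the key by up to 0.1 rad of play. Past about 12 deg the lug catches under the lock face; at 0 the key lifts straight out, 21 mm to clear. Box 150 x 100 x 45 mm; lens 30 mm across, 72 mm from the axis, towards the key's +x.
- green_key: The same kind of blue key in the same kind of box, but the box with the green lens. Origin and axes as for red_key. To be left alone.
- tray: Loose open tray of orange plastic, 120 x 120 mm, 22 mm high, walls and floor 5 mm thick, mass 300 g. Origin at the centre of its underside, z up, x and y along its sides. A key set down in it topples over and lies there.
Things that resemble listed ones, but are neither listed nor needed, are in the scene too. What is shaped like the red_key but black or turquoise is not meant.

How it is judged:
By the outcome, as a careful person would: the job done as asked, in the order asked, and still so for the second after the job is handed in, with the robot touching nothing.
It also fails if it takes over 51 s, if anything falls off the work surface, if the arm or the gripper's body presses on something with over 40 N, if the wrist force passes 120 N, or if a joint passes its speed limit or range.

## Working session

There is one attempt and no reset: what is moved stays moved. The work goes in short steps, Python scripts to look and compute and a tool call to move; the robot and the scene stay as the last step left them, time stands still between calls to the robot, and variables do not carry over. Pictures are saved under pics/ and viewed, at most 13 in all, crops included, and the job is handed in when it is done.

Besides the shell and the picture viewer there is one more tool, called after "Request:" by a JSON object that holds its "api" and its "payload". servo_tool: Moves the arm, as the interface text tells. Its arguments: {"type":"object","properties":{"deltas":{"type":"array","items":{"type":"object","properties":{"tx":{"type":"number"},"ty":{"type":"number"},"tz":{"type":"number"},"ax":{"type":"number"},"ay":{"type":"number"},"az":{"type":"number"},"claw":{"type":"number"}}}}},"required":["deltas"]}

```bash
mkdir -p pics
cat > h.py <<'E'
from station import *
import numpy as np, cv2
def w(name,p):
    T=np.array(calibration(name)["cam_to_world"]);return T[:3,:3]@np.array(p)+T[:3,3]
def px(name,p):
    c=calibration(name);T=np.linalg.inv(np.array(c["cam_to_world"]));q=T[:3,:3]@np.array(p)+T[:3,3]
    return c["fx"]*q[0]/q[2]+c["cx"],c["fy"]*q[1]/q[2]+c["cy"]
def ray(name,u,v,z):
    c=calibration(name);T=np.array(c["cam_to_world"]);d=T[:3,:3]@np.array([(u-c["cx"])/c["fx"],(v-c["cy"])/c["fy"],1]);o=T[:3,3]
    return o+d*(z-o[2])/d[2]
E
python3 - <<'E'
from h import *
for n in ["scene","top"]:
    cv2.imwrite(f"pics/{n}.png",capture(n))
    for l in ["red_key","red_lock","tray"]:
        for r in recognise(l,n):
            p=w(n,r["xyz"]);print(n,l,round(r["confidence"],2),p.round(3),np.round(px(n,p)))
s=sense();print(s["time_s"],s["ee_rot"],s["tcp_pos"])
E
```

```text
scene red_key 0.76 [0.342 0.216 0.021] [417. 209.]
scene red_key 0.57 [0.482 0.235 0.091] [442. 224.]
scene tray 0.57 [0.531 0.001 0.01 ] [299. 278.]
top red_key 0.86 [0.338 0.213 0.018] [236. 317.]
top red_key 0.78 [0.472 0.229 0.104] [221. 235.]
top red_key 0.72 [0.481 0.38  0.016] [147. 236.]
top tray 0.77 [ 0.53  -0.006  0.007] [360. 213.]
0.4 [[ 9.30935191e-01 -3.65184423e-01 -9.20779640e-05]
 [-3.65184433e-01 -9.30935138e-01 -3.14700900e-04]
 [ 2.92052544e-05  3.26591581e-04 -9.99999946e-01]] [0.22816669 0.58176347 0.22238214]
```

View pics/scene.png

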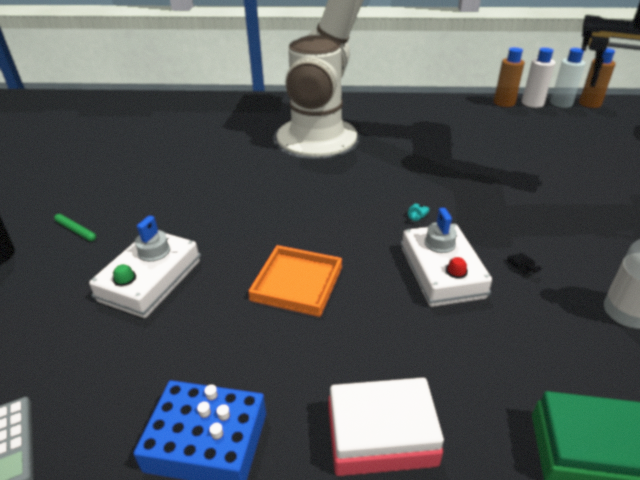

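View pics/top.png

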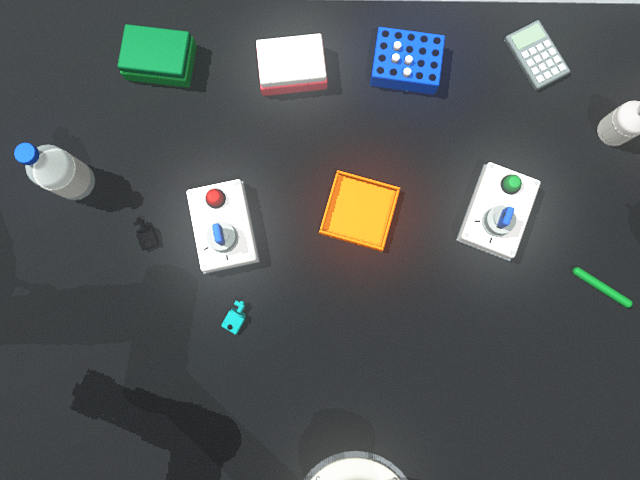

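Candidates in the top view: the blue key at (218,235) on the red-lens box, the blue key at (506,217) on the green-lens box, a turquoise one at (235,317) and a black one at (147,236). I choose (218,235). The tray is at (360,211).

Run:
```python
from h import *
for n in ["top","scene"]:
    im=capture(n);hsv=cv2.cvtColor(im,cv2.COLOR_BGR2HSV)
    x0,y0,x1,y1=(180,170,265,280) if n=="top" else (395,200,500,310)
    def mk(lo,hi):
        m=cv2.inRange(hsv,lo,hi);z=np.zeros_like(m);z[y0:y1,x0:x1]=m[y0:y1,x0:x1];return z
    b=mk((105,120,60),(125,255,255)); r=mk((0,150,60),(8,255,255))|mk((172,150,60),(180,255,255))
    for nm,m,z in (("blue",b,.09),("lens",r,.052)):
        v,u=np.nonzero(m);print(n,nm,len(u),u.mean(),v.mean(),ray(n,u.mean(),v.mean(),z).round(4),cv2.minAreaRect(np.c_[u,v].astype(np.float32)))
    if n=="top":
        cv2.imwrite("pics/crop.png",cv2.resize(im[y0:y1,x0:x1],None,fx=5,fy=5,interpolation=cv2.INTER_CUBIC))
        o=cv2.inRange(hsv,(8,150,80),(22,255,255));c=max(cv2.findContours(o,0,1)[0],key=cv2.contourArea);R=cv2.minAreaRect(c)
        print([ray(n,*p,.022).round(3)[:2] for p in cv2.boxPoints(R)],ray(n,*R[0],.022))
    print(np.array(calibration(n)["cam_to_world"]).round(3))
print(calibration("wrist"))
```

```text
top blue 93 217.31182795698925 233.40860215053763 [0.4765 0.2384 0.09  ] ((216.7692413330078, 232.84613037109375), (18.43491554260254, 6.275716304779053), 78.69007110595703)
top lens 96 212.55208333333334 195.23958333333334 [0.5499 0.2565 0.052 ] ((212.0, 195.5), (11.0, 12.0), 90.0)
[array([0.489, 0.07 ]), array([0.609, 0.038]), array([ 0.576, -0.08 ]), array([ 0.457, -0.046])] [ 0.53227316 -0.00438656  0.022     ]
[[ 0.014 -0.99   0.143  0.338]
 [-1.    -0.014  0.002  0.064]
 [-0.    -0.143 -0.99   1.041]
 [ 0.     0.     0.     1.   ]]
scene blue 296 443.72635135135135 219.35472972972974 [0.4677 0.2397 0.09  ] ((444.0, 220.0), (26.0, 14.0), 90.0)
scene lens 270 457.0 267.0 [0.5429 0.255  0.052 ] ((456.5, 266.5), (17.0, 17.0), 90.0)
[[-0.034  0.619 -0.785  1.138]
 [ 0.999  0.019 -0.029  0.077]
 [-0.003 -0.785 -0.619  0.581]
 [ 0.     0.     0.     1.   ]]
{'fx': 340.8037778120768, 'fy': 340.8037778120768, 'cx': 316.0504636192169, 'cy': 244.9707405103574, 'hand_eye': array([[-9.42869477e-04, -9.63720121e-01, -2.66913167e-01,
         7.36148100e-02],
       [ 9.99999555e-01, -9.13462239e-04, -2.34335079e-04,
         7.67889739e-05],
       [-1.79816679e-05, -2.66913269e-01,  9.63720554e-01,
        -1.62048524e-01],
       [ 0.00000000e+00,  0.00000000e+00,  0.00000000e+00,
         1.00000000e+00]])}
```

View pics/crop.png

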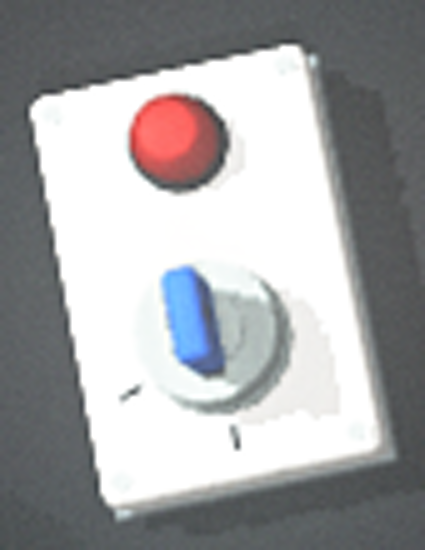

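The crop shows the blue key standing at about (190,315) in the crop, in line with the red lens at (178,138). This is the right key. Next I move above it.

Request:
{"api": "servo_tool", "payload": {"deltas": [{"tx": 32,"ty": 21,"tz": 0,"az": -0.06,"claw": 60},{"tx": 64,"ty": 42,"tz": 0,"az": -0.12,"claw": 60},{"tx": 96,"ty": 63,"az": -0.18,"claw": 60},{"tx": 128,"ty": 84,"az": -0.24,"claw": 60},{"tx": 160,"ty": 105,"az": -0.3,"claw": 60},{"tx": 192,"ty": 126,"az": -0.36,"claw": 60},{"tx": 224,"ty": 147,"az": -0.42,"claw": 60},{"tx": 256,"ty": 168,"az": -0.48,"claw": 60},{"tx": 288,"ty": 189,"az": -0.54,"claw": 60},{"tx": 320,"ty": 210,"az": -0.6,"claw": 60},{"tx": 352,"ty": 231,"az": -0.6,"claw": 60},{"tx": 352,"ty": 231,"az": -0.6,"claw": 60}]}}

```text
schema error: expected keys tx, ty, tz, ax, ay, az, claw
```

Request:
{"api": "servo_tool", "payload": {"deltas": [{"tx": 0,"claw": 60},{"tx": 0,"claw": 60}]}}

```text
schema error: expected keys tx, ty, tz, ax, ay, az, claw
```

```bash
cat >> h.py <<'E'
def wT(s=None):
    s=s or sense();T=np.eye(4);T[:3,:3]=s["ee_rot"];T[:3,3]=s["tcp_pos"];return T@np.array(calibration("wrist")["hand_eye"])
def wray(T,u,v,z):
    c=calibration("wrist");d=T[:3,:3]@np.array([(u-c["cx"])/c["fx"],(v-c["cy"])/c["fy"],1]);o=T[:3,3]
    return o+d*(z-o[2])/d[2]
def wpx(T,p):
    c=calibration("wrist");q=np.linalg.inv(T)@np.r_[p,1];return c["fx"]*q[0]/q[2]+c["cx"],c["fy"]*q[1]/q[2]+c["cy"]
E
python3 - <<'E'
from h import *
s=sense();print(s["time_s"],s["joints"],s["tcp_pos"],s["ee_rot"])
T=wT(s);im=capture("wrist");cv2.imwrite("pics/w1.png",im)
print(T[:3,3],[np.round(wpx(T,[.471,.238,z])) for z in (.071,.109)],np.round(wpx(T,[.546,.256,.052])))
E
```

```text
0.5 [ 8.33976673e+01  2.20439168e+01  4.49463821e-01 -2.37348649e-03
 -6.84118483e+01 -1.48147769e+01] [0.22819511 0.58179638 0.22249868] [[ 9.30941249e-01 -3.65168986e-01 -5.09089991e-05]
 [-3.65168989e-01 -9.30941243e-01 -1.04821189e-04]
 [-9.11583941e-06  1.16172757e-04 -9.99999993e-01]]
[0.29670638 0.55486003 0.38454654] [array([ 661., -281.]), array([ 728., -364.])] [ 594. -376.]
```

View pics/w1.png

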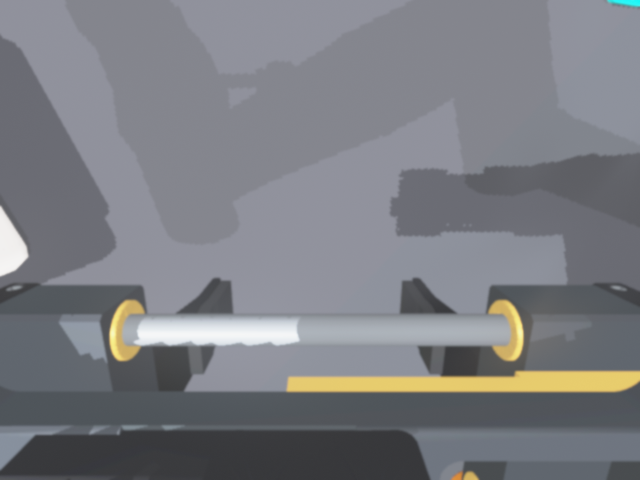

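The move was refused because every row needs all the keys. The picture shows only the bench and the fingers (below row 280), so I resend the move, stopping about 50 mm short along key x so the key is visible.

Request:
{"api": "servo_tool", "payload": {"deltas": [{"tx": 31,"ty": 26,"tz": 0,"ax": 0,"ay": 0,"az": -0.06,"claw": 60},{"tx": 62,"ty": 52,"tz": 0,"ax": 0,"ay": 0,"az": -0.12,"claw": 60},{"tx": 93,"ty": 78,"tz": 0,"ax": 0,"ay": 0,"az": -0.18,"claw": 60},{"tx": 124,"ty": 104,"tz": 0,"ax": 0,"ay": 0,"az": -0.24,"claw": 60},{"tx": 155,"ty": 130,"tz": 0,"ax": 0,"ay": 0,"az": -0.3,"claw": 60},{"tx": 186,"ty": 156,"tz": 0,"ax": 0,"ay": 0,"az": -0.36,"claw": 60},{"tx": 217,"ty": 182,"tz": 0,"ax": 0,"ay": 0,"az": -0.42,"claw": 60},{"tx": 248,"ty": 208,"tz": 0,"ax": 0,"ay": 0,"az": -0.48,"claw": 60},{"tx": 279,"ty": 234,"tz": 0,"ax": 0,"ay": 0,"az": -0.54,"claw": 60},{"tx": 310,"ty": 260,"tz": 0,"ax": 0,"ay": 0,"az": -0.6,"claw": 60},{"tx": 310,"ty": 260,"tz": 0,"ax": 0,"ay": 0,"az": -0.6,"claw": 60},{"tx": 310,"ty": 260,"tz": 0,"ax": 0,"ay": 0,"az": -0.6,"claw": 60}]}}

```text
time_s: 1.55
tcp_pos: [0.4226, 0.2248, 0.2228]
ee_rot: [[0.976, 0.22, 0.0], [0.22, -0.976, 0.0], [0.0, -0.0, -1.0]]
wrist_force: [-0.4, 0.6, -0.2]
gripper_width: 0.692
gripper_force: 0.0
```

Request:
{"api": "servo_tool", "payload": {"deltas": [{"tx": 0,"ty": 0,"tz": 0,"ax": 0,"ay": 0,"az": 0,"claw": 60},{"tx": 0,"ty": 0,"tz": 0,"ax": 0,"ay": 0,"az": 0,"claw": 60},{"tx": 0,"ty": 0,"tz": 0,"ax": 0,"ay": 0,"az": 0,"claw": 60}]}}

```text
time_s: 1.8
tcp_pos: [0.4214, 0.2277, 0.2226]
ee_rot: [[0.974, 0.226, 0.0], [0.226, -0.974, 0.0], [0.0, -0.0, -1.0]]
wrist_force: [0.2, 0.0, -0.2]
gripper_width: 0.694
gripper_force: 0.0
```

Run:
```python
from h import *
s=sense();print(s["time_s"],s["joints"],s["tcp_pos"],s["ee_rot"])
T=wT(s);im=capture("wrist");cv2.imwrite("pics/w2.png",im)
print(T[:3,3],[np.round(wpx(T,[.471,.238,z])) for z in (.071,.109)],np.round(wpx(T,[.546,.256,.052])))
```

```text
1.8 [ 4.78680554e+01  7.69492789e+00 -1.92870926e+01 -1.10118407e-03
 -6.30077764e+01  5.52018308e+01] [0.42144147 0.22769515 0.22257313] [[ 9.74096922e-01  2.26130879e-01  1.06760643e-04]
 [ 2.26130863e-01 -9.74096921e-01  1.43550722e-04]
 [ 1.36456464e-04 -1.15690440e-04 -9.99999984e-01]]
[0.49308892 0.24403918 0.38463166] [array([317., 177.]), array([317., 180.])] [316.  88.]
```

View pics/w2.png

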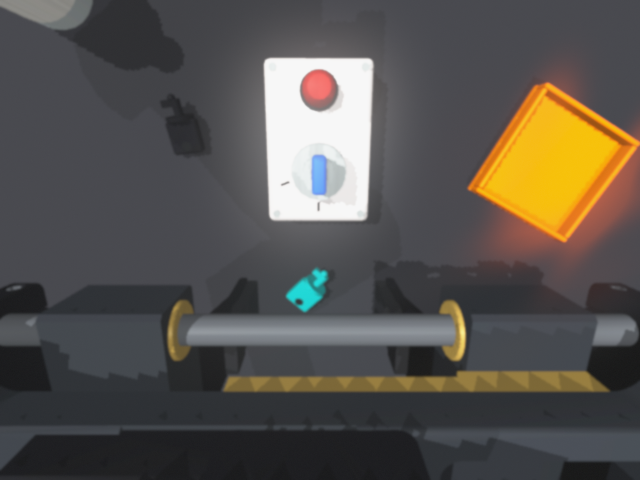

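The wrist view shows the key at (319,174) and the lens at (319,90), so the tool is already in line with the key.

Run:
```python
from h import *
s=sense();T=wT(s);im=capture("wrist");hsv=cv2.cvtColor(im,cv2.COLOR_BGR2HSV)
def m(lo,hi):
    a=cv2.inRange(hsv,lo,hi);z=np.zeros_like(a);z[50:225,255:385]=a[50:225,255:385];v,u=np.nonzero(z);return u,v
u,v=m((105,120,60),(125,255,255));P=np.c_[u,v].astype(np.float32)
print(cv2.minAreaRect(P),u.min(),u.max(),v.min(),v.max())
k=wray(T,(u.min()+u.max())/2,(v.min()+v.max())/2,.105)
u,v=m((0,150,60),(8,255,255));l=wray(T,(u.min()+u.max())/2,(v.min()+v.max())/2,.052)
print(k,l,np.degrees(np.arctan2(*(l-k)[1::-1])),np.linalg.norm((l-k)[:2]),(s["ee_rot"].T if hasattr(s["ee_rot"],'T') else np.array(s["ee_rot"]).T)@(k-s["tcp_pos"])*1000)
# box white outline
w_=cv2.inRange(hsv,(0,0,190),(180,60,255));z=np.zeros_like(w_);z[50:230,255:385]=w_[50:230,255:385]
R=cv2.minAreaRect(np.argwhere(z)[:,::-1].astype(np.float32));print(R,wray(T,*R[0],.045))
```

```text
((318.5, 174.5), (37.0, 11.0), 90.0) 313 324 156 193Traceback (most recent call last):
  File "<stdin>", line 8, in <module>
    return umr_minimum(a, axis, None, out, keepdims, initial, where)
ValueError: zero-size array to reduction operation minimum which has no identity
```

Run:
```python
from h import *
s=sense();T=wT(s);R=np.array(s["ee_rot"])
for (u,v,z) in [(318.5,174.5,.107),(319,171,.071),(319,90,.055)]:
    p=wray(T,u,v,z);print(p,(R.T@(p-s["tcp_pos"])*1000).round(1))
im=capture("wrist");hsv=cv2.cvtColor(im,cv2.COLOR_BGR2HSV)
print(hsv[90,319],hsv[100,270+5])
w_=cv2.inRange(hsv,(0,0,190),(180,60,255));z=np.zeros_like(w_);z[50:230,255:385]=w_[50:230,255:385]
q=cv2.minAreaRect(np.argwhere(z)[:,::-1].astype(np.float32));print(q,wray(T,*q[0],.045))
```

```text
[0.47553357 0.23776959 0.107     ] [ 55.    2.4 115.5]
[0.47637184 0.23722516 0.071     ] [ 55.7   3.1 151.5]
[0.54431797 0.25295556 0.055     ] [125.5   3.1 167.5]
[  1 135 246] [  0   0 247]
((318.0, 138.5), (161.0, 108.0), 90.0) [0.50424685 0.24447762 0.045     ]
```

Request:
{"api": "servo_tool", "payload": {"deltas": [{"tx": 28,"ty": 1,"tz": 0,"ax": 0,"ay": 0,"az": 0,"claw": 45},{"tx": 55,"ty": 2,"tz": 10,"ax": 0,"ay": 0,"az": 0,"claw": 45},{"tx": 55,"ty": 2,"tz": 40,"ax": 0,"ay": 0,"az": 0,"claw": 45},{"tx": 55,"ty": 2,"tz": 70,"ax": 0,"ay": 0,"az": 0,"claw": 45},{"tx": 55,"ty": 2,"tz": 95,"ax": 0,"ay": 0,"az": 0,"claw": 45},{"tx": 55,"ty": 2,"tz": 115,"ax": 0,"ay": 0,"az": 0,"claw": 45},{"tx": 55,"ty": 2,"tz": 130,"ax": 0,"ay": 0,"az": 0,"claw": 45},{"tx": 55,"ty": 2,"tz": 138,"ax": 0,"ay": 0,"az": 0,"claw": 45},{"tx": 55,"ty": 2,"tz": 141.5,"ax": 0,"ay": 0,"az": 0,"claw": 45},{"tx": 55,"ty": 2,"tz": 141.5,"ax": 0,"ay": 0,"az": 0,"claw": 45},{"tx": 55,"ty": 2,"tz": 141.5,"ax": 0,"ay": 0,"az": 0,"claw": 45}]}}

```text
time_s: 2.87
tcp_pos: [0.4764, 0.2376, 0.0819]
ee_rot: [[0.974, 0.225, 0.001], [0.225, -0.974, 0.001], [0.002, -0.001, -1.0]]
wrist_force: [-0.0, -0.0, 0.2]
gripper_width: 0.519
gripper_force: 0.0
```

Run:
```python
from h import *
s=sense();print(s["time_s"],s["tcp_pos"],s["wrist_force"],s["gripper_width"])
im=capture("scene");a=capture("top")
cv2.imwrite("pics/c1.png",np.hstack([cv2.resize(im[150:310,360:540],None,fx=2.2,fy=2.2,interpolation=2),cv2.resize(a[160:280,170:290],(352,352),interpolation=2)]))
```

```text
2.8667 [0.47640433 0.23764009 0.08185428] [-0.03926274 -0.02555508  0.20942415] 0.5191514168138649
```

View pics/c1.png

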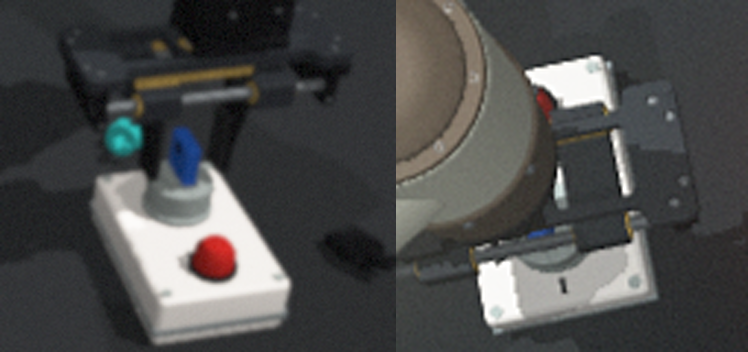

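The scene view shows the fingers straddling the blue grip at (185,155). I close on it.

Request:
{"api": "servo_tool", "payload": {"deltas": [{"tx": 0,"ty": 0,"tz": 0,"ax": 0,"ay": 0,"az": 0,"claw": 25},{"tx": 0,"ty": 0,"tz": 0,"ax": 0,"ay": 0,"az": 0,"claw": 18},{"tx": 0,"ty": 0,"tz": 0,"ax": 0,"ay": 0,"az": 0,"claw": 10},{"tx": 0,"ty": 0,"tz": 0,"ax": 0,"ay": 0,"az": 0,"claw": 4},{"tx": 0,"ty": 0,"tz": 0,"ax": 0,"ay": 0,"az": 0,"claw": 4},{"tx": 0,"ty": 0,"tz": 0,"ax": 0,"ay": 0,"az": 0,"claw": 4},{"tx": 0,"ty": 0,"tz": 0,"ax": 0,"ay": 0,"az": 0,"claw": 4},{"tx": 0,"ty": 0,"tz": 0,"ax": 0,"ay": 0,"az": 0,"claw": 4}]}}

```text
time_s: 3.63
tcp_pos: [0.4759, 0.2371, 0.0811]
ee_rot: [[0.975, 0.224, 0.0], [0.224, -0.975, 0.0], [0.0, -0.0, -1.0]]
wrist_force: [-0.2, 0.5, 0.3]
gripper_width: 0.135
gripper_force: 30.0
```

Run:
```python
from h import *
s=sense();print(s["time_s"],s["tcp_pos"],s["wrist_force"],s["moment"],s["gripper_width"]*87,s["gripper_force"])
```

```text
3.6333 [0.47592971 0.23710545 0.08109188] [-0.19605818  0.49596427  0.32232741] [0.10247011 0.03466833 0.02080474] 11.716907671039923 30.000028694048524
```

Request:
{"api": "servo_tool", "payload": {"deltas": [{"tx": 0,"ty": 0,"tz": 0,"ax": 0,"ay": 0,"az": 0.06,"claw": 4},{"tx": 0,"ty": 0,"tz": 0,"ax": 0,"ay": 0,"az": 0.12,"claw": 4},{"tx": 0,"ty": 0,"tz": 0,"ax": 0,"ay": 0,"az": 0.18,"claw": 4},{"tx": 0,"ty": 0,"tz": 0,"ax": 0,"ay": 0,"az": 0.24,"claw": 4},{"tx": 0,"ty": 0,"tz": 0,"ax": 0,"ay": 0,"az": 0.3,"claw": 4},{"tx": 0,"ty": 0,"tz": 0,"ax": 0,"ay": 0,"az": 0.36,"claw": 4},{"tx": 0,"ty": 0,"tz": 0,"ax": 0,"ay": 0,"az": 0.42,"claw": 4},{"tx": 0,"ty": 0,"tz": 0,"ax": 0,"ay": 0,"az": 0.48,"claw": 4},{"tx": 0,"ty": 0,"tz": 0,"ax": 0,"ay": 0,"az": 0.54,"claw": 4},{"tx": 0,"ty": 0,"tz": 0,"ax": 0,"ay": 0,"az": 0.6,"claw": 4},{"tx": 0,"ty": 0,"tz": 0,"ax": 0,"ay": 0,"az": 0.6,"claw": 4}]}}

```text
time_s: 4.55
tcp_pos: [0.4751, 0.2358, 0.0811]
ee_rot: [[0.931, -0.366, -0.002], [-0.366, -0.931, -0.002], [-0.001, 0.003, -1.0]]
wrist_force: [-1.4, -3.6, 2.6]
gripper_width: 0.137
gripper_force: 30.0
```

Run:
```python
from h import *
s=sense();R=np.array(s["ee_rot"]);print(s["time_s"],s["tcp_pos"],R[:,0],R.T@s["wrist_force"],R.T@s["moment"],s["gripper_width"]*87,s["gripper_force"])
```

```text
4.55 [0.47512629 0.23577134 0.08107095] [ 0.93056524 -0.36612477 -0.00099099] [ 0.01145427  3.92368328 -2.54376163] [-1.06765845 -0.18814309  0.02278076] 11.922110191111312 30.001856605522335
```

Request:
{"api": "servo_tool", "payload": {"deltas": [{"tx": 0,"ty": 1,"tz": 0,"ax": 0,"ay": 0,"az": 0.06,"claw": 4},{"tx": 0,"ty": 1,"tz": 0,"ax": 0,"ay": 0,"az": 0.12,"claw": 4},{"tx": 0,"ty": 1,"tz": 0,"ax": 0,"ay": 0,"az": 0.18,"claw": 4},{"tx": 0,"ty": 1,"tz": 0,"ax": 0,"ay": 0,"az": 0.24,"claw": 4},{"tx": 0,"ty": 1,"tz": 0,"ax": 0,"ay": 0,"az": 0.3,"claw": 4},{"tx": 0,"ty": 1,"tz": 0,"ax": 0,"ay": 0,"az": 0.36,"claw": 4},{"tx": 0,"ty": 1,"tz": 0,"ax": 0,"ay": 0,"az": 0.42,"claw": 4},{"tx": 0,"ty": 1,"tz": 0,"ax": 0,"ay": 0,"az": 0.48,"claw": 4},{"tx": 0,"ty": 1,"tz": 0,"ax": 0,"ay": 0,"az": 0.54,"claw": 4},{"tx": 0,"ty": 1,"tz": 0,"ax": 0,"ay": 0,"az": 0.6,"claw": 4},{"tx": 0,"ty": 1,"tz": 0,"ax": 0,"ay": 0,"az": 0.6,"claw": 4}]}}

```text
time_s: 5.47
tcp_pos: [0.4746, 0.2355, 0.0811]
ee_rot: [[0.562, -0.827, -0.002], [-0.827, -0.562, -0.001], [0.0, 0.002, -1.0]]
wrist_force: [-3.5, -1.9, 4.2]
gripper_width: 0.14
gripper_force: 30.0
```

```bash
cat > st.py <<'E'
from h import *
s=sense();R=np.array(s["ee_rot"]);print(s["time_s"],s["tcp_pos"],"yaw",np.degrees(np.arctan2(R[1,0],R[0,0])),R.T@s["wrist_force"],R.T@s["moment"],s["gripper_width"]*87,s["gripper_force"])
E
python3 st.py
```

```text
5.4667 [0.47463343 0.23550639 0.08105826] yaw -55.772689682864744 [-0.37558642  3.99475345 -4.17849441] [-1.1160317  -0.39384041 -0.04146132] 12.197599031119143 30.001874333247542
```

Request:
{"api": "servo_tool", "payload": {"deltas": [{"tx": 0,"ty": 0.5,"tz": 0,"ax": 0,"ay": 0,"az": 0.04,"claw": 4},{"tx": 0,"ty": 0.5,"tz": 0,"ax": 0,"ay": 0,"az": 0.08,"claw": 4},{"tx": 0,"ty": 0.5,"tz": 0,"ax": 0,"ay": 0,"az": 0.12,"claw": 4},{"tx": 0,"ty": 0.5,"tz": 0,"ax": 0,"ay": 0,"az": 0.14,"claw": 4},{"tx": 0,"ty": 0.5,"tz": 0,"ax": 0,"ay": 0,"az": 0.14,"claw": 4},{"tx": 0,"ty": 0.5,"tz": 0,"ax": 0,"ay": 0,"az": 0.14,"claw": 4}]}}

```text
time_s: 5.97
tcp_pos: [0.4746, 0.2356, 0.0811]
ee_rot: [[0.443, -0.897, -0.001], [-0.897, -0.443, -0.0], [0.0, 0.001, -1.0]]
wrist_force: [-4.4, 0.6, 4.8]
gripper_width: 0.133
gripper_force: 30.0
```

```bash
python3 st.py
```

```text
5.9667 [0.4746375  0.23559422 0.08105121] yaw -63.718796793436965 [-2.4912793   3.69247543 -4.81715474] [-1.32362735 -0.58503514 -0.06160797] 11.600456599066101 30.00108073465526
```

Request:
{"api": "servo_tool", "payload": {"deltas": [{"tx": 0,"ty": 0.5,"tz": 0,"ax": 0,"ay": 0,"az": 0.04,"claw": 4},{"tx": 0,"ty": 0.5,"tz": 0,"ax": 0,"ay": 0,"az": 0.08,"claw": 4},{"tx": 0,"ty": 0.5,"tz": 0,"ax": 0,"ay": 0,"az": 0.1,"claw": 4},{"tx": 0,"ty": 0.5,"tz": 0,"ax": 0,"ay": 0,"az": 0.1,"claw": 4},{"tx": 0,"ty": 0.5,"tz": 0,"ax": 0,"ay": 0,"az": 0.1,"claw": 4}]}}

```text
time_s: 6.38
tcp_pos: [0.4743, 0.2355, 0.0811]
ee_rot: [[0.351, -0.937, -0.001], [-0.937, -0.351, -0.0], [-0.0, 0.001, -1.0]]
wrist_force: [-5.4, -0.2, 4.1]
gripper_width: 0.133
gripper_force: 30.0
```

```bash
python3 st.py
```

```text
6.3833 [0.47433734 0.2355364  0.08106359] yaw -69.47556651403848 [-1.68797289  5.17008056 -4.109473  ] [-1.48006376 -0.7103429  -0.08636141] 11.601247135377497 30.00109967775643
```

Request:
{"api": "servo_tool", "payload": {"deltas": [{"tx": 0,"ty": 0.5,"tz": 0,"ax": 0,"ay": 0,"az": 0.05,"claw": 4},{"tx": 0,"ty": 0.5,"tz": 0,"ax": 0,"ay": 0,"az": 0.1,"claw": 4},{"tx": 0,"ty": 0.5,"tz": 0,"ax": 0,"ay": 0,"az": 0.1,"claw": 4},{"tx": 0,"ty": 0.5,"tz": 0,"ax": 0,"ay": 0,"az": 0.1,"claw": 4}]}}

```text
time_s: 6.72
tcp_pos: [0.4733, 0.2351, 0.0811]
ee_rot: [[0.255, -0.967, -0.002], [-0.967, -0.255, -0.001], [0.0, 0.002, -1.0]]
wrist_force: [-6.7, 0.1, 6.4]
gripper_width: 0.137
gripper_force: 30.0
```

```bash
python3 st.py
python3 - <<'E'
from h import *
im=capture("scene")
cv2.imwrite("pics/c2.png",cv2.resize(im[150:310,380:520],None,fx=3.7,fy=3.7,interpolation=2))
E
```

```text
6.7167 [0.47325983 0.23508746 0.08105893] yaw -75.21126570826594 [-1.75965082  6.42865674 -6.41831128] [-2.03680852 -0.74953826 -0.06911139] 11.931161387813754 30.001590619795024
```

View pics/c2.png

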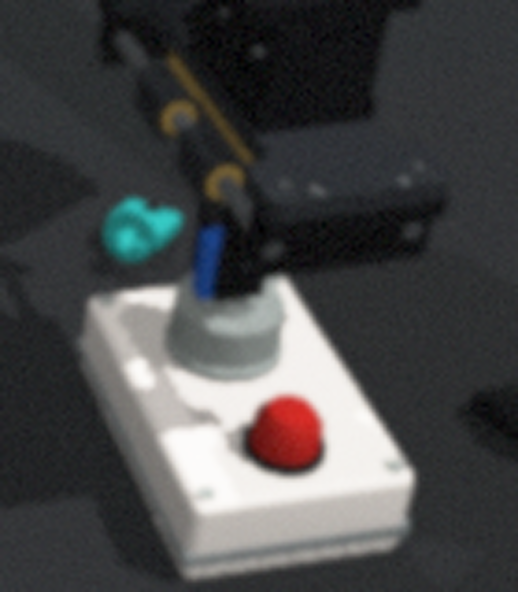

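The box has not moved: the lens is still at scene pixel (457,267). The tool has turned 88°, more than the key can, so the pads probably slipped. I'll open, back off and check the key angle.

Request:
{"api": "servo_tool", "payload": {"deltas": [{"tx": 0,"ty": -1,"tz": 0,"ax": 0,"ay": 0,"az": -0.05,"claw": 4},{"tx": 0,"ty": -1,"tz": 0,"ax": 0,"ay": 0,"az": -0.05,"claw": 40},{"tx": 0,"ty": -1,"tz": 0,"ax": 0,"ay": 0,"az": -0.05,"claw": 40},{"tx": 0,"ty": -1,"tz": 0,"ax": 0,"ay": 0,"az": -0.05,"claw": 45},{"tx": 0,"ty": -1,"tz": -15,"ax": 0,"ay": 0,"az": -0.05,"claw": 45},{"tx": 0,"ty": -1,"tz": -45,"ax": 0,"ay": 0,"az": -0.05,"claw": 45},{"tx": -15,"ty": -1,"tz": -80,"ax": 0,"ay": 0,"az": -0.05,"claw": 45},{"tx": -35,"ty": -1,"tz": -115,"ax": 0,"ay": 0,"az": -0.05,"claw": 45},{"tx": -55,"ty": -1,"tz": -140,"ax": 0,"ay": 0,"az": -0.05,"claw": 45},{"tx": -55,"ty": -1,"tz": -140,"ax": 0,"ay": 0,"az": -0.05,"claw": 45},{"tx": -55,"ty": -1,"tz": -140,"ax": 0,"ay": 0,"az": -0.05,"claw": 45},{"tx": -55,"ty": -1,"tz": -140,"ax": 0,"ay": 0,"az": -0.05,"claw": 45}]}}

```text
time_s: 7.77
tcp_pos: [0.4609, 0.2885, 0.2201]
ee_rot: [[0.302, -0.953, -0.001], [-0.953, -0.302, -0.0], [0.0, 0.001, -1.0]]
wrist_force: [-1.0, -0.4, -0.6]
gripper_width: 0.518
gripper_force: 0.0
```

```bash
python3 st.py
cat > meas.py <<'E'
from h import *
import sys
s=sense();T=wT(s);R=np.array(s["ee_rot"]);im=capture("wrist");cv2.imwrite("pics/"+sys.argv[1],im);hsv=cv2.cvtColor(im,cv2.COLOR_BGR2HSV)
m=cv2.inRange(hsv,(105,120,60),(125,255,255));c=max(cv2.findContours(m,0,1)[0],key=cv2.contourArea)
b=cv2.boxPoints(cv2.minAreaRect(c));q=np.array([wray(T,*p,.107) for p in b]);k=q.mean(0)
e=[q[1]-q[0],q[2]-q[1]];e=max(e,key=np.linalg.norm);yaw=np.degrees(np.arctan2(e[1],e[0]))
print(cv2.minAreaRect(c),"key",k,"yaw",yaw,np.linalg.norm(q[1]-q[0]),np.linalg.norm(q[2]-q[1]),"tool",R.T@(k-s["tcp_pos"])*1e3,"toolyaw",np.degrees(np.arctan2(R[1,0],R[0,0])))
E
python3 meas.py w3.png
```

```text
7.7667 [0.46087353 0.28851423 0.22007627] yaw -72.42453784587191 [0.05700186 1.01988738 0.59905114] [ 0.04074213 -0.04448912  0.00563811] 45.03023673373804 0.0
((323.1703796386719, 174.98403930664062), (36.02950668334961, 7.685051441192627), 84.64417266845703) key [0.47229022 0.23483702 0.107     ] yaw 113.46411242980747 0.006004613001798248 0.02805764274732042 tool [ 54.60308425   5.20048053 113.08972287] toolyaw -72.42453784587191
```

View pics/w3.png

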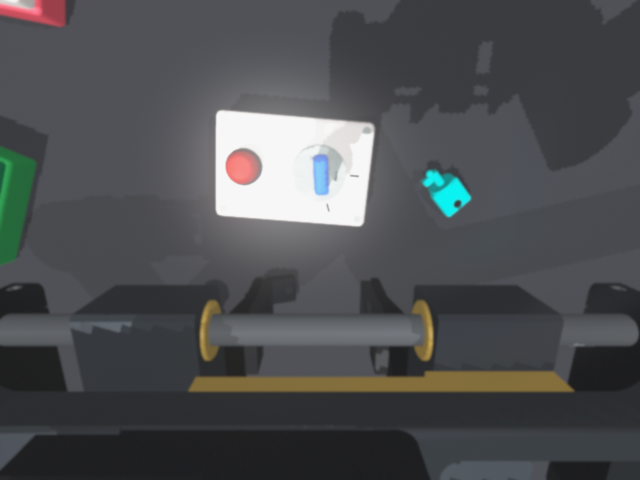

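The key now stands at image (322,175), yaw about -66°, i.e. turned about 79° including play. Its tail is just past the end mark at (328,208), so it was at the stop. Now I re-grip, aligned with the key.

Request:
{"api": "servo_tool", "payload": {"deltas": [{"tx": 30,"ty": 2,"tz": 0,"ax": 0,"ay": 0,"az": -0.1,"claw": 45},{"tx": 54,"ty": 3.5,"tz": 15,"ax": 0,"ay": 0,"az": -0.12,"claw": 45},{"tx": 54,"ty": 3.5,"tz": 45,"ax": 0,"ay": 0,"az": -0.12,"claw": 45},{"tx": 54,"ty": 3.5,"tz": 75,"ax": 0,"ay": 0,"az": -0.12,"claw": 45},{"tx": 54,"ty": 3.5,"tz": 100,"ax": 0,"ay": 0,"az": -0.12,"claw": 45},{"tx": 54,"ty": 3.5,"tz": 120,"ax": 0,"ay": 0,"az": -0.12,"claw": 45},{"tx": 54,"ty": 3.5,"tz": 132,"ax": 0,"ay": 0,"az": -0.12,"claw": 45},{"tx": 54,"ty": 3.5,"tz": 139.5,"ax": 0,"ay": 0,"az": -0.12,"claw": 45},{"tx": 54,"ty": 3.5,"tz": 139.5,"ax": 0,"ay": 0,"az": -0.12,"claw": 40},{"tx": 54,"ty": 3.5,"tz": 139.5,"ax": 0,"ay": 0,"az": -0.12,"claw": 30},{"tx": 54,"ty": 3.5,"tz": 139.5,"ax": 0,"ay": 0,"az": -0.12,"claw": 15},{"tx": 54,"ty": 3.5,"tz": 139.5,"ax": 0,"ay": 0,"az": -0.12,"claw": 4}]}}

```text
time_s: 8.82
tcp_pos: [0.4747, 0.2366, 0.0825]
ee_rot: [[0.414, -0.91, 0.002], [-0.91, -0.414, 0.001], [-0.001, -0.002, -1.0]]
wrist_force: [-0.1, 0.2, -0.2]
gripper_width: 0.318
gripper_force: 0.0
```

Request:
{"api": "servo_tool", "payload": {"deltas": [{"tx": 0,"ty": 0,"tz": 0,"ax": 0,"ay": 0,"az": 0,"claw": 4},{"tx": 0,"ty": 0,"tz": 0,"ax": 0,"ay": 0,"az": 0,"claw": 4},{"tx": 0,"ty": 0,"tz": 0,"ax": 0,"ay": 0,"az": 0,"claw": 4},{"tx": 0,"ty": 0,"tz": 0,"ax": 0,"ay": 0,"az": 0,"claw": 4},{"tx": 0,"ty": 0,"tz": 0,"ax": 0,"ay": 0,"az": 0,"claw": 4}]}}

```text
time_s: 9.23
tcp_pos: [0.4744, 0.2365, 0.0822]
ee_rot: [[0.414, -0.91, 0.001], [-0.91, -0.414, 0.0], [-0.0, -0.001, -1.0]]
wrist_force: [-1.7, 0.5, 3.5]
gripper_width: 0.136
gripper_force: 30.0
```

```bash
python3 st.py
```

```text
9.2333 [0.47436124 0.23648528 0.08217402] yaw -65.51895883885963 [-1.13135708  1.32615713 -3.52724779] [-0.31681448 -0.19000499 -0.04134131] 11.868920827815266 30.000660927034914
```

Forces are small. I turn back 1.2 rad.

Request:
{"api": "servo_tool", "payload": {"deltas": [{"tx": 0,"ty": 0,"tz": 0,"ax": 0,"ay": 0,"az": -0.06,"claw": 4},{"tx": 0,"ty": 0,"tz": 0,"ax": 0,"ay": 0,"az": -0.12,"claw": 4},{"tx": 0,"ty": 0,"tz": 0,"ax": 0,"ay": 0,"az": -0.18,"claw": 4},{"tx": 0,"ty": 0,"tz": 0,"ax": 0,"ay": 0,"az": -0.24,"claw": 4},{"tx": 0,"ty": 0,"tz": 0,"ax": 0,"ay": 0,"az": -0.3,"claw": 4},{"tx": 0,"ty": 0,"tz": 0,"ax": 0,"ay": 0,"az": -0.36,"claw": 4},{"tx": 0,"ty": 0,"tz": 0,"ax": 0,"ay": 0,"az": -0.42,"claw": 4},{"tx": 0,"ty": 0,"tz": 0,"ax": 0,"ay": 0,"az": -0.48,"claw": 4},{"tx": 0,"ty": 0,"tz": 0,"ax": 0,"ay": 0,"az": -0.54,"claw": 4},{"tx": 0,"ty": 0,"tz": 0,"ax": 0,"ay": 0,"az": -0.6,"claw": 4},{"tx": 0,"ty": 0,"tz": 0,"ax": 0,"ay": 0,"az": -0.66,"claw": 4},{"tx": 0,"ty": 0,"tz": 0,"ax": 0,"ay": 0,"az": -0.7,"claw": 4}]}}

```text
time_s: 10.23
tcp_pos: [0.4755, 0.2381, 0.0822]
ee_rot: [[0.904, -0.427, 0.004], [-0.427, -0.904, 0.004], [0.002, -0.005, -1.0]]
wrist_force: [0.7, 3.2, 1.6]
gripper_width: 0.136
gripper_force: 30.0
```

Request:
{"api": "servo_tool", "payload": {"deltas": [{"tx": 0,"ty": 0,"tz": 0,"ax": 0,"ay": 0,"az": -0.06,"claw": 4},{"tx": 0,"ty": 0,"tz": 0,"ax": 0,"ay": 0,"az": -0.12,"claw": 4},{"tx": 0,"ty": 0,"tz": 0,"ax": 0,"ay": 0,"az": -0.18,"claw": 4},{"tx": 0,"ty": 0,"tz": 0,"ax": 0,"ay": 0,"az": -0.24,"claw": 4},{"tx": 0,"ty": 0,"tz": 0,"ax": 0,"ay": 0,"az": -0.3,"claw": 4},{"tx": 0,"ty": 0,"tz": 0,"ax": 0,"ay": 0,"az": -0.36,"claw": 4},{"tx": 0,"ty": 0,"tz": 0,"ax": 0,"ay": 0,"az": -0.42,"claw": 4},{"tx": 0,"ty": 0,"tz": 0,"ax": 0,"ay": 0,"az": -0.48,"claw": 4},{"tx": 0,"ty": 0,"tz": 0,"ax": 0,"ay": 0,"az": -0.5,"claw": 4},{"tx": 0,"ty": 0,"tz": 0,"ax": 0,"ay": 0,"az": -0.5,"claw": 4}]}}

```text
time_s: 11.07
tcp_pos: [0.4753, 0.2379, 0.0822]
ee_rot: [[0.998, 0.056, 0.003], [0.056, -0.998, 0.003], [0.003, -0.003, -1.0]]
wrist_force: [1.4, 4.7, 2.0]
gripper_width: 0.135
gripper_force: 30.0
```

```bash
python3 st.py
```

```text
11.0667 [0.47534963 0.23789955 0.08220709] yaw 3.229104918957106 [ 1.62305414 -4.6222933  -1.95593954] [1.20765734 0.32739097 0.08101441] 11.754402064111803 29.99996964354068
```

Request:
{"api": "servo_tool", "payload": {"deltas": [{"tx": 0,"ty": -0.5,"tz": 0,"ax": 0,"ay": 0,"az": -0.06,"claw": 4},{"tx": 0,"ty": -0.5,"tz": 0,"ax": 0,"ay": 0,"az": -0.12,"claw": 4},{"tx": 0,"ty": -0.5,"tz": 0,"ax": 0,"ay": 0,"az": -0.18,"claw": 4},{"tx": 0,"ty": -0.5,"tz": 0,"ax": 0,"ay": 0,"az": -0.24,"claw": 4},{"tx": 0,"ty": -0.5,"tz": 0,"ax": 0,"ay": 0,"az": -0.3,"claw": 4},{"tx": 0,"ty": -0.5,"tz": 0,"ax": 0,"ay": 0,"az": -0.34,"claw": 4},{"tx": 0,"ty": -0.5,"tz": 0,"ax": 0,"ay": 0,"az": -0.34,"claw": 4},{"tx": 0,"ty": -0.5,"tz": 0,"ax": 0,"ay": 0,"az": -0.34,"claw": 4}]}}

```text
time_s: 11.73
tcp_pos: [0.4751, 0.2385, 0.0822]
ee_rot: [[0.923, 0.385, 0.003], [0.385, -0.923, 0.003], [0.004, -0.002, -1.0]]
wrist_force: [-0.8, 4.4, 1.6]
gripper_width: 0.132
gripper_force: 30.0
```

```bash
python3 st.py
```

```text
11.7333 [0.47506811 0.23850632 0.0822222 ] yaw 22.637788402495467 [ 0.93663229 -4.41238451 -1.55205224] [1.65525329 0.44187672 0.05449568] 11.486680224549769 30.000622202642262
```

Request:
{"api": "servo_tool", "payload": {"deltas": [{"tx": 0,"ty": -0.5,"tz": 0,"ax": 0,"ay": 0,"az": 0.06,"claw": 4},{"tx": 0,"ty": -0.5,"tz": 0,"ax": 0,"ay": 0,"az": 0.11,"claw": 4},{"tx": 0,"ty": -0.5,"tz": 0,"ax": 0,"ay": 0,"az": 0.11,"claw": 4},{"tx": 0,"ty": -0.5,"tz": -2,"ax": 0,"ay": 0,"az": 0.11,"claw": 4},{"tx": 0,"ty": -0.5,"tz": -4,"ax": 0,"ay": 0,"az": 0.11,"claw": 4},{"tx": 0,"ty": -0.5,"tz": -6,"ax": 0,"ay": 0,"az": 0.11,"claw": 4},{"tx": 0,"ty": -0.5,"tz": -6,"ax": 0,"ay": 0,"az": 0.11,"claw": 4}]}}

```text
time_s: 12.32
tcp_pos: [0.4733, 0.237, 0.0874]
ee_rot: [[0.959, 0.282, -0.001], [0.282, -0.959, -0.001], [-0.001, 0.0, -1.0]]
wrist_force: [-0.9, 2.8, -0.4]
gripper_width: 0.138
gripper_force: 30.0
```

```bash
python3 st.py
```

```text
12.3167 [0.47329275 0.23697926 0.08735342] yaw 16.3948096207818 [-0.06474763 -2.9876902   0.38012592] [ 0.93205725 -0.2011182   0.04601379] 12.015850905860113 29.999815514311194
```

Request:
{"api": "servo_tool", "payload": {"deltas": [{"tx": 0,"ty": 0,"tz": -3,"ax": 0,"ay": 0,"az": 0.02,"claw": 4},{"tx": 0,"ty": 0,"tz": -6,"ax": 0,"ay": 0,"az": 0.03,"claw": 4},{"tx": 0,"ty": 0,"tz": -10,"ax": 0,"ay": 0,"az": 0.03,"claw": 4},{"tx": 0,"ty": 0,"tz": -14,"ax": 0,"ay": 0,"az": 0.03,"claw": 4},{"tx": 0,"ty": 0,"tz": -18,"ax": 0,"ay": 0,"az": 0.03,"claw": 4},{"tx": 0,"ty": 0,"tz": -24,"ax": 0,"ay": 0,"az": 0.03,"claw": 4},{"tx": 0,"ty": 0,"tz": -32,"ax": 0,"ay": 0,"az": 0.03,"claw": 4},{"tx": 0,"ty": 0,"tz": -45,"ax": 0,"ay": 0,"az": 0.03,"claw": 4},{"tx": 0,"ty": 0,"tz": -60,"ax": 0,"ay": 0,"az": 0.03,"claw": 4},{"tx": 0,"ty": 0,"tz": -70,"ax": 0,"ay": 0,"az": 0.03,"claw": 4},{"tx": 0,"ty": 0,"tz": -70,"ax": 0,"ay": 0,"az": 0.03,"claw": 4}]}}

```text
time_s: 13.23
tcp_pos: [0.4753, 0.2382, 0.1605]
ee_rot: [[0.967, 0.254, 0.005], [0.254, -0.967, 0.003], [0.005, -0.002, -1.0]]
wrist_force: [0.2, 1.3, -0.1]
gripper_width: 0.135
gripper_force: 30.0
```

```bash
python3 st.py
python3 - <<'E'
from h import *
im=capture("scene")
cv2.imwrite("pics/c3.png",cv2.resize(im[120:310,340:520],None,fx=3,fy=3,interpolation=2))
E
```

```text
13.2333 [0.47532791 0.23824349 0.1605122 ] yaw 14.711371517927214 [ 0.53063519 -1.2279953   0.15190087] [ 0.02041963  0.01258703 -0.03236244] 11.755379934533442 29.999930765479803
```

View pics/c3.png

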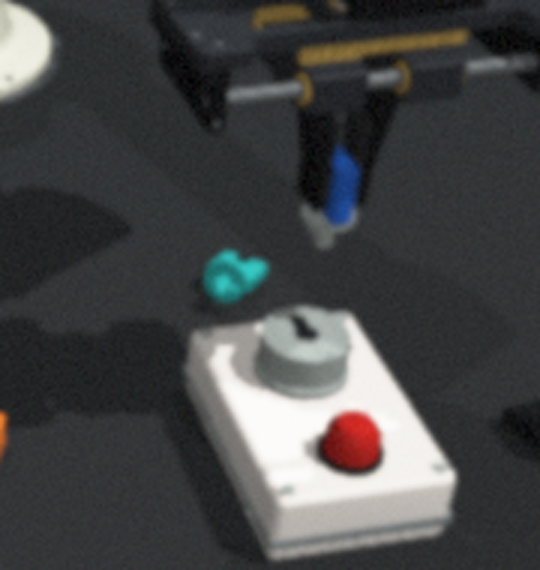

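The key is out and held, at crop (340,190), and the lock's slot is visible at (303,325). I carry it over the tray.

Request:
{"api": "servo_tool", "payload": {"deltas": [{"tx": 0,"ty": 15,"tz": 0,"ax": 0,"ay": 0,"az": 0.03,"claw": 4},{"tx": 0,"ty": 40,"tz": 0,"ax": 0,"ay": 0,"az": 0.08,"claw": 4},{"tx": 0,"ty": 70,"tz": 0,"ax": 0,"ay": 0,"az": 0.14,"claw": 4},{"tx": 0,"ty": 100,"tz": 0,"ax": 0,"ay": 0,"az": 0.2,"claw": 4},{"tx": 0,"ty": 130,"tz": 0,"ax": 0,"ay": 0,"az": 0.26,"claw": 4},{"tx": 0,"ty": 160,"tz": 0,"ax": 0,"ay": 0,"az": 0.32,"claw": 4},{"tx": 0,"ty": 190,"tz": 0,"ax": 0,"ay": 0,"az": 0.38,"claw": 4},{"tx": 0,"ty": 218,"tz": 0,"ax": 0,"ay": 0,"az": 0.44,"claw": 4},{"tx": 1,"ty": 240,"tz": 0,"ax": 0,"ay": 0,"az": 0.5,"claw": 4},{"tx": 1,"ty": 252,"tz": 0,"ax": 0,"ay": 0,"az": 0.52,"claw": 4},{"tx": 1,"ty": 252,"tz": 0,"ax": 0,"ay": 0,"az": 0.52,"claw": 4}]}}

```text
time_s: 14.2
tcp_pos: [0.5386, -0.0082, 0.1566]
ee_rot: [[0.965, -0.264, -0.002], [-0.264, -0.965, -0.0], [-0.002, 0.001, -1.0]]
wrist_force: [-0.2, 0.9, -0.2]
gripper_width: 0.135
gripper_force: 30.0
```

Request:
{"api": "servo_tool", "payload": {"deltas": [{"tx": 0,"ty": 0,"tz": 10,"ax": 0,"ay": 0.1,"az": 0,"claw": 4},{"tx": 0,"ty": 0,"tz": 20,"ax": 0,"ay": 0.2,"az": 0,"claw": 4},{"tx": 0,"ty": 0,"tz": 30,"ax": 0,"ay": 0.3,"az": 0,"claw": 4},{"tx": 0,"ty": 0,"tz": 40,"ax": 0,"ay": 0.4,"az": 0,"claw": 4},{"tx": 0,"ty": 0,"tz": 50,"ax": 0,"ay": 0.5,"az": 0,"claw": 4},{"tx": 0,"ty": 0,"tz": 60,"ax": 0,"ay": 0.6,"az": 0,"claw": 4},{"tx": 0,"ty": 0,"tz": 70,"ax": 0,"ay": 0.7,"az": 0,"claw": 4},{"tx": 0,"ty": 0,"tz": 80,"ax": 0,"ay": 0.78,"az": 0,"claw": 4},{"tx": 0,"ty": 0,"tz": 90,"ax": 0,"ay": 0.78,"az": 0,"claw": 4},{"tx": 0,"ty": 0,"tz": 90,"ax": 0,"ay": 0.78,"az": 0,"claw": 4},{"tx": 0,"ty": 0,"tz": 90,"ax": 0,"ay": 0.78,"az": 0,"claw": 4}]}}

```text
time_s: 15.12
tcp_pos: [0.5955, -0.0351, 0.1813]
ee_rot: [[0.79, -0.301, 0.534], [-0.224, -0.953, -0.205], [0.57, 0.042, -0.82]]
wrist_force: [1.1, 0.9, 0.3]
gripper_width: 0.139
gripper_force: 30.0
```

```bash
python3 st.py
python3 - <<'E'
from h import *
im=capture("scene")
cv2.imwrite("pics/c4.png",cv2.resize(im[120:330,210:390],None,fx=2.8,fy=2.8,interpolation=2))
E
```

```text
15.1167 [ 0.5954792  -0.03511283  0.18129758] yaw -15.832357006883583 [ 0.88340277 -1.17041333  0.14303109] [ 0.13077173 -0.99794379 -0.01066306] 12.079724017605319 29.99650441110134
```

View pics/c4.png

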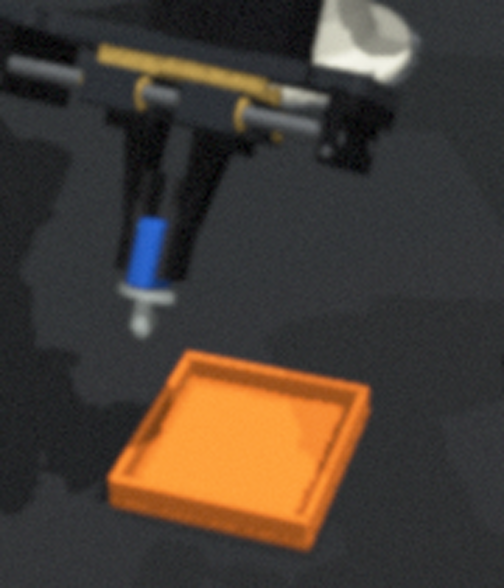

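The key hangs inclined at crop (147,255), lug downward, above the tray. The commanded pose was not reached, so I check the joints.

```bash
python3 -c "
from h import *
s=sense();print(np.round(s['joints'],1),np.round(s['joint_velocities'],1))"
```

```text
[ -2.2   8.4 -51.2 106.7 -10.9 -27.8] [  3.1   0.8   0.3 -24.7  -2.8  17.7]
```

Joint 5 is at its limit for this tilt direction. I undo the tilt and will lean the other way.

Request:
{"api": "servo_tool", "payload": {"deltas": [{"tx": 6,"ty": 0,"tz": -6,"ax": 0,"ay": -0.1,"az": 0,"claw": 4},{"tx": 12,"ty": 0,"tz": -12,"ax": 0,"ay": -0.2,"az": 0,"claw": 4},{"tx": 18,"ty": 0,"tz": -18,"ax": 0,"ay": -0.3,"az": 0,"claw": 4},{"tx": 24,"ty": 0,"tz": -24,"ax": 0,"ay": -0.4,"az": 0,"claw": 4},{"tx": 30,"ty": 0,"tz": -30,"ax": 0,"ay": -0.5,"az": 0,"claw": 4},{"tx": 36,"ty": 0,"tz": -36,"ax": 0,"ay": -0.6,"az": 0,"claw": 4},{"tx": 36,"ty": 0,"tz": -36,"ax": 0,"ay": -0.7,"az": 0,"claw": 4},{"tx": 36,"ty": 0,"tz": -36,"ax": 0,"ay": -0.78,"az": 0,"claw": 4},{"tx": 36,"ty": 0,"tz": -36,"ax": 0,"ay": -0.78,"az": 0,"claw": 4},{"tx": 36,"ty": 0,"tz": -36,"ax": 0,"ay": -0.78,"az": 0,"claw": 4}]}}

```text
time_s: 16.0
tcp_pos: [0.6043, -0.0319, 0.2329]
ee_rot: [[0.949, -0.311, 0.046], [-0.307, -0.948, -0.077], [0.068, 0.058, -0.996]]
wrist_force: [0.6, -0.5, -0.4]
gripper_width: 0.131
gripper_force: 30.0
```

```bash
python3 st.py; python3 -c "
from h import *
s=sense();print(np.round(s['joints'],1),np.round(s['joint_velocities'],1),np.round(s['ee_rot'],3))"
```

```text
16.0 [ 0.60431145 -0.03194558  0.23286069] yaw -17.951254828680316 [0.65095055 0.25482835 0.48874258] [0.0369303  0.05455243 0.04325352] 11.411687449950584 30.000963234342635
[ 14.8  18.3  -5.9   5.5 -64.5  54.8] [ -27.9   39.9   92.1  -73.  -111.    75.5] [[ 0.949 -0.311  0.046]
 [-0.307 -0.948 -0.077]
 [ 0.068  0.058 -0.996]]
```

Request:
{"api": "servo_tool", "payload": {"deltas": [{"tx": 0,"ty": 0,"tz": 0,"ax": 0,"ay": 0,"az": 0,"claw": 4},{"tx": 0,"ty": 0,"tz": 0,"ax": 0,"ay": 0,"az": 0,"claw": 4},{"tx": 0,"ty": 0,"tz": 0,"ax": 0,"ay": 0,"az": 0,"claw": 4}]}}

```text
time_s: 16.25
tcp_pos: [0.604, -0.0364, 0.2307]
ee_rot: [[0.947, -0.318, 0.048], [-0.314, -0.946, -0.085], [0.073, 0.066, -0.995]]
wrist_force: [-0.3, -0.1, -0.6]
gripper_width: 0.137
gripper_force: 30.0
```

```bash
cat > tgt.py <<'E'
from h import *
import sys
from scipy.spatial.transform import Rotation as Q
x,y,z,yaw,tilt=map(float,sys.argv[1:])
s=sense();R=np.array(s["ee_rot"])
c,n=np.cos(np.radians(yaw)),np.sin(np.radians(yaw))
G=np.array([[c,n,0],[n,-c,0],[0,0,-1]])@Q.from_euler('y',tilt).as_matrix()
print("t",(R.T@(np.array([x,y,z])-s["tcp_pos"])*1e3).round(1),"a",Q.from_matrix(R.T@G).as_rotvec().round(3),s["tcp_pos"],np.round(s["joints"],1))
E
python3 tgt.py 0.526 -0.002 0.15 -15 -0.3;python3 tgt.py 0.526 -0.002 0.15 -15 -0.78
```

```text
t [-90.5 -13.   73.6] a [ 0.058 -0.371 -0.07 ] [ 0.60400391 -0.03637413  0.23070095] [ 14.6  18.3  -6.4   6.  -63.9  54.3]
t [-90.5 -13.   73.6] a [ 0.041 -0.85  -0.084] [ 0.60400391 -0.03637413  0.23070095] [ 14.6  18.3  -6.4   6.  -63.9  54.3]
```

Request:
{"api": "servo_tool", "payload": {"deltas": [{"tx": -11,"ty": -2,"tz": 9,"ax": 0.005,"ay": -0.09,"az": -0.01,"claw": 4},{"tx": -22,"ty": -4,"tz": 18,"ax": 0.01,"ay": -0.18,"az": -0.02,"claw": 4},{"tx": -33,"ty": -5,"tz": 27,"ax": 0.015,"ay": -0.27,"az": -0.03,"claw": 4},{"tx": -44,"ty": -6,"tz": 36,"ax": 0.02,"ay": -0.36,"az": -0.04,"claw": 4},{"tx": -55,"ty": -8,"tz": 45,"ax": 0.025,"ay": -0.45,"az": -0.05,"claw": 4},{"tx": -66,"ty": -10,"tz": 54,"ax": 0.03,"ay": -0.54,"az": -0.06,"claw": 4},{"tx": -77,"ty": -11,"tz": 63,"ax": 0.035,"ay": -0.63,"az": -0.07,"claw": 4},{"tx": -86,"ty": -12,"tz": 70,"ax": 0.04,"ay": -0.72,"az": -0.08,"claw": 4},{"tx": -90,"ty": -13,"tz": 74,"ax": 0.04,"ay": -0.77,"az": -0.08,"claw": 4},{"tx": -90,"ty": -13,"tz": 74,"ax": 0.04,"ay": -0.77,"az": -0.08,"claw": 4},{"tx": -90,"ty": -13,"tz": 74,"ax": 0.04,"ay": -0.77,"az": -0.08,"claw": 4},{"tx": -90,"ty": -13,"tz": 74,"ax": 0.04,"ay": -0.77,"az": -0.08,"claw": 4}]}}

```text
time_s: 17.25
tcp_pos: [0.5275, -0.0028, 0.1519]
ee_rot: [[0.741, -0.26, -0.619], [-0.202, -0.966, 0.163], [-0.64, 0.004, -0.768]]
wrist_force: [0.2, -0.1, -0.3]
gripper_width: 0.135
gripper_force: 30.0
```

```bash
python3 tgt.py 0.5245 -0.002 0.045 -15 -0.7;python3 tgt.py 0.5245 -0.002 0.034 -15 -0.7
python3 st.py
python3 - <<'E'
from h import *
im=capture("scene");hsv=cv2.cvtColor(im,cv2.COLOR_BGR2HSV)
o=cv2.inRange(hsv,(8,150,80),(22,255,255));print(cv2.boundingRect(max(cv2.findContours(o,0,1)[0],key=cv2.contourArea)))
o=cv2.inRange(cv2.cvtColor(cv2.imread("pics/scene.png"),cv2.COLOR_BGR2HSV),(8,150,80),(22,255,255));print(cv2.boundingRect(max(cv2.findContours(o,0,1)[0],key=cv2.contourArea)))
b=cv2.inRange(hsv,(105,120,50),(125,255,255));b[:130]=0;b[330:]=0
for c in cv2.findContours(b,0,1)[0]:
    if cv2.contourArea(c)>30: print(cv2.minAreaRect(c))
s=sense();R=np.array(s["ee_rot"]);p=np.array(s["tcp_pos"]);print([np.round(px("scene",p+R[:,2]*d)) for d in (-.027,.007)])
E
```

```text
t [66.1 -0.4 84. ] a [ 0.003 -0.005 -0.004] [ 0.52745188 -0.00275187  0.15187758] [   8.2   37.3   11.   -14.7 -100.9   68.7]
t [73.1 -0.5 92.5] a [ 0.003 -0.005 -0.004] [ 0.52745188 -0.00275187  0.15187758] [   8.2   37.3   11.   -14.7 -100.9   68.7]
17.25 [ 0.52745188 -0.00275187  0.15187758] yaw -15.260974294665473 [ 0.3794277  -0.00394381  0.10369336] [ 0.02676119  1.4332536  -0.02360065] 11.75748438535377 29.999925987794995
(248, 245, 94, 72)
(248, 245, 94, 72)
((147.5, 227.00001525878906), (19.091880798339844, 26.162948608398438), 45.0)
[array([288., 202.]), array([294., 208.])]
```

The key is still held and the tray has not moved. I lower it.

Request:
{"api": "servo_tool", "payload": {"deltas": [{"tx": 11,"ty": 0,"tz": 14,"ax": 0,"ay": 0,"az": 0,"claw": 4},{"tx": 24,"ty": 0,"tz": 31,"ax": 0,"ay": 0,"az": 0,"claw": 4},{"tx": 37,"ty": 0,"tz": 47,"ax": 0,"ay": 0,"az": 0,"claw": 4},{"tx": 48,"ty": 0,"tz": 61,"ax": 0,"ay": 0,"az": 0,"claw": 4},{"tx": 57,"ty": 0,"tz": 73,"ax": 0,"ay": 0,"az": 0,"claw": 4},{"tx": 63,"ty": 0,"tz": 80,"ax": 0,"ay": 0,"az": 0,"claw": 4},{"tx": 66,"ty": 0,"tz": 84,"ax": 0,"ay": 0,"az": 0,"claw": 4},{"tx": 66,"ty": 0,"tz": 84,"ax": 0,"ay": 0,"az": 0,"claw": 4},{"tx": 66,"ty": 0,"tz": 84,"ax": 0,"ay": 0,"az": 0,"claw": 4}]}}

```text
time_s: 18.05
tcp_pos: [0.525, -0.0025, 0.0452]
ee_rot: [[0.741, -0.26, -0.619], [-0.202, -0.965, 0.164], [-0.641, 0.004, -0.768]]
wrist_force: [-0.1, -0.8, 0.0]
gripper_width: 0.137
gripper_force: 30.0
```

```bash
python3 st.py
```

```text
18.05 [ 0.52501368 -0.00249418  0.04517448] yaw -15.27251036624567 [ 0.08356456  0.7433343  -0.09865087] [ 9.56861273e-04  1.42443214e+00 -2.24262026e-02] 11.894841838990192 29.999964251182973
```

Request:
{"api": "servo_tool", "payload": {"deltas": [{"tx": 1.9,"ty": 0,"tz": 2.3,"ax": 0,"ay": 0,"az": 0,"claw": 4},{"tx": 3.8,"ty": 0,"tz": 4.6,"ax": 0,"ay": 0,"az": 0,"claw": 4},{"tx": 5.8,"ty": 0,"tz": 6.9,"ax": 0,"ay": 0,"az": 0,"claw": 4},{"tx": 5.8,"ty": 0,"tz": 6.9,"ax": 0,"ay": 0,"az": 0,"claw": 4},{"tx": 5.8,"ty": 0,"tz": 6.9,"ax": 0,"ay": 0,"az": 0,"claw": 4}]}}

```text
time_s: 18.47
tcp_pos: [0.5245, -0.0026, 0.0351]
ee_rot: [[0.739, -0.261, -0.621], [-0.203, -0.965, 0.165], [-0.642, 0.004, -0.766]]
wrist_force: [-0.8, 0.1, -0.1]
gripper_width: 0.132
gripper_force: 30.0
```

Request:
{"api": "servo_tool", "payload": {"deltas": [{"tx": 0.6,"ty": 0,"tz": 0.8,"ax": 0,"ay": 0,"az": 0,"claw": 4},{"tx": 1.3,"ty": 0,"tz": 1.5,"ax": 0,"ay": 0,"az": 0,"claw": 4},{"tx": 1.9,"ty": 0,"tz": 2.3,"ax": 0,"ay": 0,"az": 0,"claw": 4},{"tx": 1.9,"ty": 0,"tz": 2.3,"ax": 0,"ay": 0,"az": 0,"claw": 4},{"tx": 1.9,"ty": 0,"tz": 2.3,"ax": 0,"ay": 0,"az": 0,"claw": 4}]}}

```text
time_s: 18.88
tcp_pos: [0.5245, -0.0026, 0.0322]
ee_rot: [[0.739, -0.261, -0.621], [-0.203, -0.965, 0.165], [-0.642, 0.004, -0.767]]
wrist_force: [-1.0, 0.3, -0.6]
gripper_width: 0.135
gripper_force: 30.0
```

Request:
{"api": "servo_tool", "payload": {"deltas": [{"tx": 0.6,"ty": 0,"tz": 0.8,"ax": 0,"ay": 0,"az": 0,"claw": 4},{"tx": 1.3,"ty": 0,"tz": 1.5,"ax": 0,"ay": 0,"az": 0,"claw": 4},{"tx": 1.3,"ty": 0,"tz": 1.5,"ax": 0,"ay": 0,"az": 0,"claw": 4},{"tx": 1.3,"ty": 0,"tz": 1.5,"ax": 0,"ay": 0,"az": 0,"claw": 4}]}}

```text
time_s: 19.22
tcp_pos: [0.5245, -0.0026, 0.0302]
ee_rot: [[0.739, -0.261, -0.621], [-0.203, -0.965, 0.165], [-0.642, 0.004, -0.766]]
wrist_force: [0.5, 0.9, -0.0]
gripper_width: 0.134
gripper_force: 30.0
```

Request:
{"api": "servo_tool", "payload": {"deltas": [{"tx": 0.6,"ty": 0,"tz": 0.8,"ax": 0,"ay": 0,"az": 0,"claw": 4},{"tx": 1.3,"ty": 0,"tz": 1.5,"ax": 0,"ay": 0,"az": 0,"claw": 4},{"tx": 1.3,"ty": 0,"tz": 1.5,"ax": 0,"ay": 0,"az": 0,"claw": 4},{"tx": 1.3,"ty": 0,"tz": 1.5,"ax": 0,"ay": 0,"az": 0,"claw": 4}]}}

```text
time_s: 19.55
tcp_pos: [0.5246, -0.0026, 0.0287]
ee_rot: [[0.739, -0.261, -0.621], [-0.202, -0.965, 0.164], [-0.642, 0.004, -0.767]]
wrist_force: [0.2, 1.1, 2.8]
gripper_width: 0.136
gripper_force: 30.0
```

Contact shows 2.8 N upward. I release.

Request:
{"api": "servo_tool", "payload": {"deltas": [{"tx": 0,"ty": 0,"tz": 0,"ax": 0,"ay": 0,"az": 0,"claw": 13},{"tx": 0,"ty": 0,"tz": 0,"ax": 0,"ay": 0,"az": 0,"claw": 16},{"tx": 0,"ty": 0,"tz": 0,"ax": 0,"ay": 0,"az": 0,"claw": 25},{"tx": 0,"ty": 0,"tz": 0,"ax": 0,"ay": 0,"az": 0,"claw": 45},{"tx": 0,"ty": 0,"tz": 0,"ax": 0,"ay": 0,"az": 0,"claw": 45},{"tx": 0,"ty": 0,"tz": 0,"ax": 0,"ay": 0,"az": 0,"claw": 45},{"tx": 0,"ty": 0,"tz": 0,"ax": 0,"ay": 0,"az": 0,"claw": 45},{"tx": 0,"ty": 0,"tz": 0,"ax": 0,"ay": 0,"az": 0,"claw": 45}]}}

```text
time_s: 20.22
tcp_pos: [0.5245, -0.0026, 0.0283]
ee_rot: [[0.739, -0.261, -0.621], [-0.202, -0.965, 0.165], [-0.642, 0.004, -0.767]]
wrist_force: [-0.6, 0.3, -0.2]
gripper_width: 0.49
gripper_force: 0.0
```

Request:
{"api": "servo_tool", "payload": {"deltas": [{"tx": -6,"ty": 0,"tz": -8,"ax": 0,"ay": 0,"az": 0,"claw": 45},{"tx": -19,"ty": 0,"tz": -23,"ax": 0,"ay": 0,"az": 0,"claw": 45},{"tx": -35,"ty": 0,"tz": -42,"ax": 0,"ay": 0,"az": 0,"claw": 45},{"tx": -51,"ty": 0,"tz": -61,"ax": 0,"ay": 0,"az": 0,"claw": 45},{"tx": -70,"ty": 0,"tz": -84,"ax": 0,"ay": 0,"az": 0,"claw": 45},{"tx": -90,"ty": 0,"tz": -107,"ax": 0,"ay": 0,"az": 0,"claw": 45},{"tx": -109,"ty": 0,"tz": -130,"ax": 0,"ay": 0,"az": 0,"claw": 45},{"tx": -128,"ty": 0,"tz": -154,"ax": 0,"ay": 0,"az": 0,"claw": 45},{"tx": -128,"ty": 0,"tz": -154,"ax": 0,"ay": 0,"az": 0,"claw": 45},{"tx": -128,"ty": 0,"tz": -154,"ax": 0,"ay": 0,"az": 0,"claw": 45}]}}

```text
time_s: 21.05
tcp_pos: [0.5263, -0.002, 0.2312]
ee_rot: [[0.743, -0.261, -0.616], [-0.202, -0.965, 0.165], [-0.638, 0.002, -0.77]]
wrist_force: [-0.6, 0.3, -0.6]
gripper_width: 0.518
gripper_force: 0.0
```

```bash
python3 st.py
python3 - <<'E'
from h import *
im=capture("scene")
cv2.imwrite("pics/c5.png",cv2.resize(im[150:340,80:510],None,fx=1.8,fy=1.8,interpolation=2))
E
```

```text
21.05 [ 0.52626933 -0.00198587  0.23124508] yaw -15.2017936796332 [-0.12914693 -0.08060392  0.9118034 ] [-0.034474    1.4266054   0.05200236] 45.08319271203454 0.0
```

View pics/c5.png

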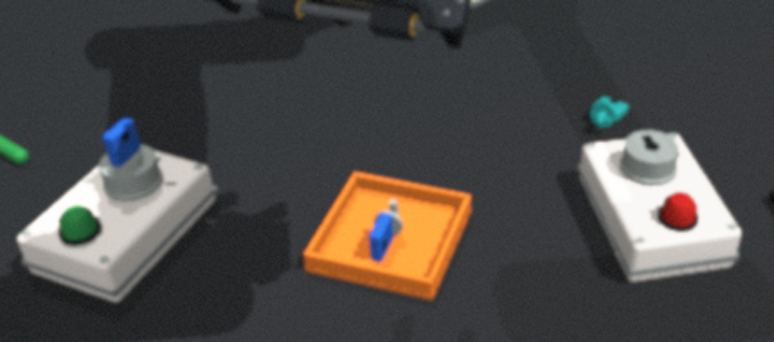

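The key lies in the orange tray at crop (383,232), the red box's slot is empty at (650,143), and the green box's key is untouched at (122,145). I hand the job in.

```bash
python3 -c "
from station import *
print(finish_job())"
```

```text
the job is handed in; nothing more can be done
None
```

I turned the red-lens box's key clockwise to its stop and back to the release position, pulled it out, and set it down in the orange tray. The job took about 21 s and is handed in; the green-lens box's key was not touched.

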